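# Start and tighten the funnel holder's wing screw

## Task

Stand the loose wing screw upright in the mouth of the funnel holder's boss and start its thread without cross-threading: wherever it catches, turn it backward (anticlockwise from above) under a light press until the thread start lets it drop, then turn it forward (clockwise) until its flange is fully home on the boss. Never force it, let go of it at the end, and leave the other glassware where it stands.

Things in the scene. Friction and masses are not known exactly. Their poses are not given: they have to be found in the camera images.
- wings (a point): Grip point of the loose steel wing screw, on its axis. The wings are one flat upright bar 42 mm long, 12 mm thick, 36 mm high on a round flange. The point is 24 mm above the flange's top face, 12 mm below the wings' top, 52 mm above the screw's foot. z points up the screw, y along the 42 mm length of the wings, x across the 12 mm thickness (the grip).
- flange (a point): Centre of the underside of the screw's flange (44 mm across, 5 mm thick), on the screw's axis, 23 mm above its foot and 29 mm below the point wings; axes as for wings.
- screw: The screw, about 110 g, 64 mm tall, stands upright on the shelf. Origin: centre of its foot; axes as for wings. Below the flange a shank 18 mm across, 23 mm long, with two opposite lugs at its very foot, 5 mm wide, 5 mm high, 30 mm across the tips. The lugs lie in line with the wings, so half a turn changes nothing.
- mouth (a point): Centre of the top face of the boss, a fixed round upright aluminium socket 56 mm across, its top 46 mm above the shelf. z points up the bore; y points along the arm to the funnel (102 mm across, centre 155 mm from the boss, rim 115 mm above the shelf). The bore is 33 mm across with a lead-in cone 40 mm across at the top.
- thread (a point): On the bore's axis 10 mm below the boss top, level with the flat tops of the thread's two lands; axes as for mouth. The thread repeats every half turn. Its angle differs each time and is not reported. With the wings in line with the arm (y) the lugs always come down on the lands: the flange's underside is then 13 mm above the boss top. Turned clockwise there, they jam against a wall.
- start (a point): On the bore's axis 20.5 mm below the boss top: the floor of the thread starts; axes as for mouth. Turned anticlockwise from in line with the arm, the lugs slide level on the lands and after 29 to 86 degrees reach the starts, where they can drop 10.5 mm (flange underside 2.5 mm above the boss top). A start lets the lugs turn 28 degrees and ends at a wall.
- home (a point): On the bore's axis 23 mm below the boss top, where the screw's foot is when home; axes as for mouth. From the drop, clockwise turning takes the lugs under the lands and down a slope of 2.5 mm, with 1.5 mm of up-and-down play. Home (flange on the boss top) comes after 60 to 88 degrees, a hard stop 13 degrees later. All is rigid: force rises steeply, keep to a few newtons.
- stand: The whole funnel holder with boss, thread, arm, ring and funnel, fixed to the shelf; origin on the boss axis at shelf height, axes as for mouth. It cannot move.
- bulb: Yellow rubber pipette bulb standing on its flat end, 60 mm across, 78 mm tall; origin at its underside. Leave alone.
- crucible: White porcelain filtering crucible, 42 mm across, 42 mm tall; origin at its underside. Leave alone.
- weigher: Squat glass weighing bottle with ground cap, 55 mm across, 50 mm tall; origin at its underside. Leave alone.
Not all that is in view belongs to the job. Leave any orange or pink look-alike of the screw alone.

How it is judged:
By the outcome, as a careful person would: the job done as asked, in the order asked, and still so for the second after the job is handed in, with the robot touching nothing.
It also fails if it takes over 58 s, if anything falls off the work surface, if the arm or the gripper's body presses on something with over 40 N, if the wrist force passes 120 N, or if a joint passes its speed limit or range.

## Robot

A 7-joint arm with a two-finger parallel gripper is mounted at the origin on the work surface. World frame = base frame: x ahead of the robot, y to its left, z up, the work surface at z = 0. Lengths are in mm, angles in rad, forces in N, time in s.
With the tool pointing down it reaches from about 400 to 750 mm from the base axis. Payload 19.5 kg.
Tool frame: the origin (TCP) lies at the centre of the arm's flange, where the gripper is bolted on; the fingertips stand env.tcp_to_tips ahead of it and the grasp point (between the pads) lies 155 mm ahead of it (env.tcp_to_tips is the distance from the TCP to the fingertips, in mm); z points along the fingers, y is the line along which they close (so a half turn about z gives the same grasp; the last joint's range is limited). The gripper opens to 85 mm and grips with 20 to 120 N. Pads are 22 mm wide; open, the fingers measure 114 mm over their backs; the gripper's body (76 mm by 85 mm) begins 54 mm behind the grasp point. The pads swing forward as they close: fully open they stand 13 mm farther back than shut.
Start: joints at [1.214, 0.707, -0.028, 1.485, 0.022, 0.951, -0.075], TCP at [178.033, -546.736, 404.668] pointing down, gripper open.
Joint ranges: [-2.71, 2.71], [-0.32, 2.16], [-1.57, 1.52], [0, 2.45], [-1.46, 4.6], [0, 2.02], [-2.83, 2.83]. Speed limits (rad/s): [1.89, 1.89, 2.57, 2.57, 3.01, 3.01, 3.01].

## Interface

Orientations are given as a unit quaternion [x, y, z, w].
In Python, from station import state, viewer, env gives the robot as it stands.
- The arm moves only by the tool servo_tool, never from a script. Its argument "steps" is a list of rows, each an object with "xyz": the shift along the tool's x, y, z in mm, a list of three; "roll": the turn about the tool's z in degrees. A call has exactly 8 rows; each row shifts and turns the commanded pose from where the row before left it, along the tool's axes as they then stand; what a row does not reach is not made up. A row lasts 1/8 s, in which the tool goes at most 62.5 mm and 10.7 degrees, less where a joint would pass 70% of its speed; a pose out of reach is approached as far as the arm can. A call with a gripper value outside its range is refused whole. "grip" is the opening, from 0 (shut) to 1 (fully open), set as the call begins (left out, the last holds). The fingers move at their own pace and stop on an object; "grip_force" is the grip in N (left out, the last holds). Time passes only in rows, so rows that do not move let the fingers close, or fill a call up. It gives the time, the measured TCP pose, the force, the opening and the grip force at its end, in the units of the state.
- state(): the state, without advancing time (a new reading comes with each control period).
- viewer.read_camera(name): name is "scene" or "top"; returns (picture, depth): 420x560x3 uint8, blue, green, red; 420x560 float32, mm along the optical axis (not along the pixel's ray), 0 where there is no reading.
- viewer.camera_info(name): a dict with "camera_matrix" (3x3 intrinsics, pixels), "pose" (4x4, takes a point from camera to world coordinates). Camera axes: x right, y up, looking along -z (the intrinsics and any distortion apply to the point x, -y, -z); pixel columns grow to the right and rows downward; lengths in mm; the calibration is good to about 2 mm. A picture is of the moment at which its call begins. camera_info takes no time and is no camera call.
- env.finish_job(): hands the job in; it is judged then, once.
The state is a dict: "t": time; "joint_positions": joint angles; "qd": joint speeds; "joint_torque": joint torques, N m; "tool_pos": TCP position; "eef_rot": TCP orientation; "ft_force": force on the tool from outside, world axes, zero at the start; "ft_torque": the same for the moment, N m; "opening": finger opening in mm; "finger_force": force on a finger pad.
Only numpy, scipy, OpenCV 4.12 (cv2) and the standard library are available. Lean on these libraries where they do the work, as an engineer would, in place of code of your own. Each camera call takes 0.05 s, during which the arm holds its last target. There are 200 camera calls.

## Working session

There is one attempt and no reset: what is moved stays moved. The work goes in short steps, Python scripts to look and compute and a tool call to move; the robot and the scene stay as the last step left them, time stands still between calls to the robot, and variables do not carry over. Pictures are saved under pics/ and viewed, at most 10 in all, crops included, and the job is handed in when it is done.

Besides the shell and the picture viewer there is one more tool, called after "Call:" in YAML: its name, and indented under it one key for each argument. servo_tool: Moves the arm, as the interface text tells. Its arguments: {"type":"object","properties":{"steps":{"type":"array"},"grip":{"type":"number"},"grip_force":{"type":"number"}},"required":["steps"]}

```bash
mkdir -p pics
cat > h.py <<'E'
from station import state, viewer, env
import numpy as np, cv2
def cam(n):
    im,d=viewer.read_camera(n); i=viewer.camera_info(n)
    return im,d,np.array(i["camera_matrix"]),np.array(i["pose"])
def cloud(d,K,P):
    v,u=np.indices(d.shape); x=(u-K[0,2])/K[0,0]*d; y=(v-K[1,2])/K[1,1]*d
    p=np.stack([x,-y,-d],-1)
    return p@P[:3,:3].T+P[:3,3]
def ray(u,v,z,K,P):
    r=P[:3,:3]@np.array([(u-K[0,2])/K[0,0],-(v-K[1,2])/K[1,1],-1]); return P[:3,3]+r*(z-P[2,3])/r[2]
E
python3 - <<'E'
from h import *
for n in("top","scene"):
    im,d,K,P=cam(n); cv2.imwrite(f"pics/{n}0.png",im); np.savez(f"{n}0.npz",im=im,d=d,K=K,P=P); print(n,K,P,(d>0).mean())
print(env.tcp_to_tips,state())
E
```

```text
top [[383.07390929   0.         284.78279522]
 [  0.         383.07390929 209.90648015]
 [  0.           0.           1.        ]] [[-2.75705259e-02  9.94157394e-01 -1.04359680e-01  5.22358903e+02]
 [-9.98867017e-01 -2.33481801e-02  4.14673860e-02 -5.45409538e+01]
 [ 3.87884998e-02  1.05384720e-01  9.93674752e-01  7.08112637e+02]
 [ 0.00000000e+00  0.00000000e+00  0.00000000e+00  1.00000000e+00]] 0.9958928571428571
scene [[473.36101831   0.         280.66742646]
 [  0.         473.36101831 211.89441193]
 [  0.           0.           1.        ]] [[ 1.61076428e-01 -6.69870550e-01  7.24795027e-01  1.17203434e+03]
 [ 9.86886424e-01  1.01532849e-01 -1.25484131e-01 -1.64335956e+02]
 [ 1.04676193e-02  7.35502908e-01  6.77440700e-01  6.30156442e+02]
 [ 0.00000000e+00  0.00000000e+00  0.00000000e+00  1.00000000e+00]] 0.9960501700680272
173.4 {'t': 0.1, 'joint_positions': array([ 1.21428584,  0.70702784, -0.02760949,  1.48494216,  0.02197086,
        0.9509076 , -0.07551348]), 'qd': array([-0.00034922, -0.00164998, -0.00024931, -0.0014961 ,  0.00028595,
        0.00042995,  0.00171079]), 'joint_torque': array([ 4.21246350e-04, -8.84300923e+01,  1.23676937e+00, -2.36459613e+01,
        1.71040959e-02,  5.03084710e-03,  9.10342692e-05]), 'tool_pos': array([ 178.02633678, -546.67804425,  404.28398594]), 'eef_rot': array([ 9.87640134e-01,  1.56737752e-01, -8.25515910e-05, -4.84874593e-04]), 'ft_force': array([0.72976864, 0.77905668, 0.49132328]), 'ft_torque': array([0.03108304, 0.03639734, 0.00295097]), 'finger_force': 0.0, 'opening': 85.47056746321576}
```

View pics/top0.png

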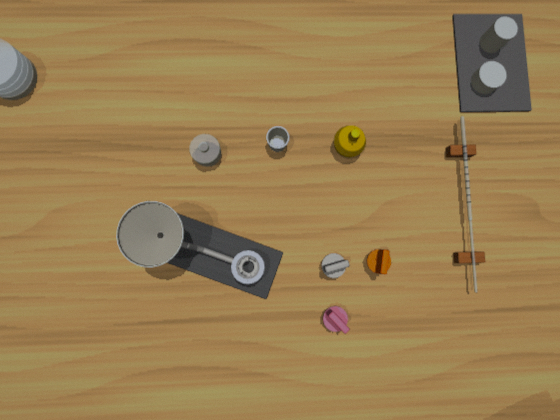

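View pics/scene0.png

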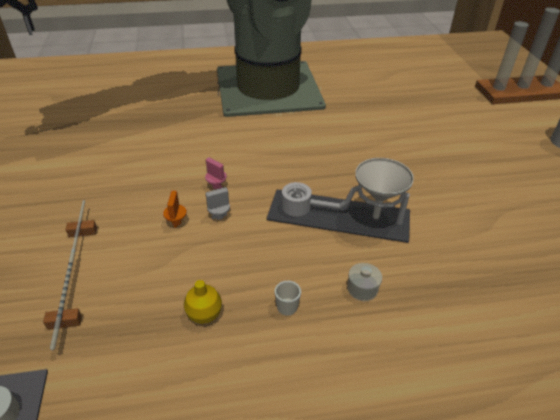

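The top view shows the screw at (335,265), wings nearly along image columns, and the boss at (248,267). The funnel is at (151,235), the orange look-alike at (379,262) and the pink one at (337,320).

Run:
```python
from h import *
def L(n):
    z=np.load(n+"0.npz"); return z['im'],z['d'],z['K'],z['P']
im,d,K,P=L("top"); C=cloud(d,K,P)
print("table z",np.median(C[300:400,50:250,2]),C[340,100])
def reg(u,v,r,z0,z1):
    R=C[v-r:v+r,u-r:u+r].reshape(-1,3); return R[(R[:,2]>z0)&(R[:,2]<z1)]
for nm,(u,v),r in(("screw",(335,265),22),("orange",(379,262),20)):
    for z0,z1 in((20,40),(56,72)):
        q=reg(u,v,r,z0,z1)
        (c,s,a)=cv2.minAreaRect(q[:,:2].astype(np.float32)); print(nm,z0,len(q),q[:,2].mean(),c,s,a)
        if z0>50:
            b=cv2.boxPoints((c,s,a)); w,vv=np.linalg.eigh(np.cov(q[:,:2].T)); print(" dir",np.degrees(np.arctan2(vv[1,1],vv[0,1]))%180, q[:,:2].mean(0))
# boss top: z 40..50
q=reg(248,267,24,41,51); c,r=cv2.minEnclosingCircle(q[:,:2].astype(np.float32)); print("boss",len(q),q[:,2].mean(),c,r,q.mean(0))
q=reg(151,235,42,108,122); c2,r2=cv2.minEnclosingCircle(q[:,:2].astype(np.float32)); print("funnel",c2,r2,q[:,2].mean(),np.subtract(c2,c),np.hypot(*np.subtract(c2,c)),np.degrees(np.arctan2(c2[1]-c[1],c2[0]-c[0])))
cv2.imwrite("pics/crop.png",cv2.resize(im[215:345,200:400],None,fx=4,fy=4,interpolation=cv2.INTER_CUBIC))
im,d,K,P=L("scene"); C=cloud(d,K,P)
q=reg(218,203,20,60,70);print("sc screw",len(q),q.mean(0))
q=reg(296,196,24,43,49);c,r=cv2.minEnclosingCircle(q[:,:2].astype(np.float32));print("sc boss",c,r,q.mean(0))
q=reg(383,178,40,112,118);c,r=cv2.minEnclosingCircle(q[:,:2].astype(np.float32));print("sc funnel",c,r)
```

```text
table z 0.3771379598798603 [374.00969308 247.79661939   1.18887199]
screw 20 303 28.369668093185616 (494.09478759765625, -165.0736083984375) (43.28400421142578, 41.50483322143555) 10.21359634399414
screw 56 182 63.46494075989469 (494.21337890625, -165.9257049560547) (12.15966510772705, 42.002079010009766) 14.098822593688965
 dir 104.02251113875013 [ 494.37196586 -165.04998667]
orange 20 242 29.118430767860268 (499.5928649902344, -247.18853759765625) (41.78102493286133, 40.649871826171875) 89.75205993652344
orange 56 191 63.32504815807457 (499.4637756347656, -247.25384521484375) (12.777132987976074, 41.51204299926758) 79.63443756103516
 dir 169.1776683609046 [ 499.5096271  -246.25014328]
boss 578 45.638371481906944 (496.79144287109375, -15.227727890014648) 28.257015228271484 [496.63261242 -15.13997392  45.63837148]
funnel (554.024658203125, 128.91319274902344) 51.08885955810547 112.65045114175479 [ 57.23321533 144.14092064] 155.08786522456273 68.34373937394913
sc screw 130 [ 494.56257036 -168.42108446   63.99652079]
sc boss (495.2045593261719, -16.762290954589844) 29.432884216308594 [495.77298972 -18.09798982  46.45120925]
sc funnel (552.4208984375, 127.71707153320312) 52.91104507446289
```

View pics/crop.png

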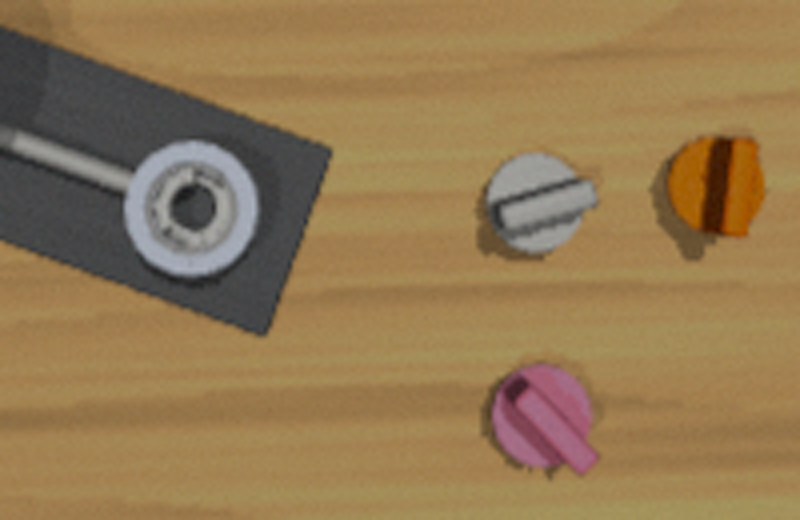

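The crop shows the screw's wing bar running nearly along the image row at about 104° in the world frame. The boss bore and lands are clearly visible, and the arm lies along about 68°. The measured sizes match the given ones: 12×42 wing, height 63.5, boss radius 28, funnel distance 155. I'll move above the screw now.

Call:
servo_tool:
  steps:
    - {"xyz":[26,-16.5,6],"roll":0}
    - {"xyz":[26,-16.5,6],"roll":0}
    - {"xyz":[26,-16.5,6],"roll":0}
    - {"xyz":[26,-16.5,6],"roll":0}
    - {"xyz":[26,-16.5,6],"roll":0}
    - {"xyz":[26,-16.5,6],"roll":0}
    - {"xyz":[26,-16.5,6],"roll":0}
    - {"xyz":[26,-16.5,6],"roll":0}
  grip: 0.6
  grip_force: 40

```text
t: 1.1
tool_pos: [335.5, -356.0, 356.4]
eef_rot: [0.988, 0.157, -0.0, -0.0]
ft_force: [1.4, 0.8, 0.0]
opening: 51.3
finger_force: 0.0
```

Call:
servo_tool:
  steps:
    - {"xyz":[26,-16.5,6],"roll":0}
    - {"xyz":[26,-16.5,6],"roll":0}
    - {"xyz":[26,-16.5,6],"roll":0}
    - {"xyz":[26,-16.5,6],"roll":0}
    - {"xyz":[26,-16.5,6],"roll":0}
    - {"xyz":[26,-16.5,6],"roll":0}
    - {"xyz":[26,-16.5,6],"roll":0}
    - {"xyz":[26,-16.5,6],"roll":0}

```text
t: 2.1
tool_pos: [492.4, -166.0, 308.3]
eef_rot: [0.988, 0.157, -0.0, -0.0]
ft_force: [0.8, -0.1, -0.3]
opening: 51.2
finger_force: 0.0
```

Call:
servo_tool:
  steps:
    - {"xyz":[0,0,0],"roll":-10.7}
    - {"xyz":[0,0,0],"roll":-10.7}
    - {"xyz":[0,0,0],"roll":-10.7}
    - {"xyz":[0,0,0],"roll":-10.7}
    - {"xyz":[0,0,0],"roll":-10.7}
    - {"xyz":[0,0,0],"roll":-10.7}
    - {"xyz":[0,0,0],"roll":-10.7}
    - {"xyz":[0,0,0],"roll":-10.7}

```text
t: 3.1
tool_pos: [491.8, -166.9, 308.5]
eef_rot: [0.616, 0.788, -0.0, -0.0]
ft_force: [-0.1, 0.1, 0.1]
opening: 51.3
finger_force: 0.0
```

Call:
servo_tool:
  steps:
    - {"xyz":[0.7,2.6,15],"roll":0}
    - {"xyz":[0,0,20],"roll":0}
    - {"xyz":[0,0,20],"roll":0}
    - {"xyz":[0,0,18],"roll":0}
    - {"xyz":[0,0,14],"roll":0}
    - {"xyz":[0,0,10],"roll":0}
    - {"xyz":[0,0,4.5],"roll":0}
    - {"xyz":[0,0,0],"roll":0}

```text
t: 4.1
tool_pos: [494.2, -165.6, 207.2]
eef_rot: [0.618, 0.786, 0.0, -0.0]
ft_force: [-0.4, -0.8, -0.4]
opening: 51.4
finger_force: 0.0
```

Call:
servo_tool:
  steps:
    - {"xyz":[0,0,0],"roll":0}
    - {"xyz":[0,0,0],"roll":0}
    - {"xyz":[0,0,0],"roll":0}
    - {"xyz":[0,0,0],"roll":0}
    - {"xyz":[0,0,0],"roll":0}
    - {"xyz":[0,0,0],"roll":0}
    - {"xyz":[0,0,0],"roll":0}
    - {"xyz":[0,0,0],"roll":0}
  grip: 0
  grip_force: 50

```text
t: 5.1
tool_pos: [494.3, -165.6, 207.5]
eef_rot: [0.618, 0.786, 0.0, 0.0]
ft_force: [-1.4, 0.5, 6.3]
opening: 11.3
finger_force: 52.4
```

Call:
servo_tool:
  steps:
    - {"xyz":[0,0,-5],"roll":0}
    - {"xyz":[0,0,-10],"roll":0}
    - {"xyz":[0,0,-10],"roll":0}
    - {"xyz":[0,0,-10],"roll":0}
    - {"xyz":[0,0,-10],"roll":0}
    - {"xyz":[0,0,-10],"roll":0}
    - {"xyz":[0,0,-10],"roll":0}
    - {"xyz":[0,0,-5],"roll":0}

```text
t: 6.1
tool_pos: [494.3, -165.6, 277.9]
eef_rot: [0.618, 0.786, 0.0, 0.0]
ft_force: [0.4, -0.4, -1.0]
opening: 11.5
finger_force: 51.5
```

Call:
servo_tool:
  steps:
    - {"xyz":[10,2.6,0],"roll":0}
    - {"xyz":[20,5.2,0],"roll":0}
    - {"xyz":[22,5.7,0],"roll":0}
    - {"xyz":[22,5.7,0],"roll":0}
    - {"xyz":[22,5.7,0],"roll":0}
    - {"xyz":[22,5.7,0],"roll":0}
    - {"xyz":[18,4.7,0],"roll":0}
    - {"xyz":[9.5,2.5,0],"roll":0}

```text
t: 7.1
tool_pos: [496.5, -13.9, 277.0]
eef_rot: [0.618, 0.786, 0.0, -0.0]
ft_force: [-0.3, -0.1, -1.5]
opening: 11.1
finger_force: 51.5
```

Call:
servo_tool:
  steps:
    - {"xyz":[0,0,0],"roll":4}
    - {"xyz":[0,0,0],"roll":7}
    - {"xyz":[0,0,0],"roll":7}
    - {"xyz":[0,0,0],"roll":7}
    - {"xyz":[0,0,0],"roll":7}
    - {"xyz":[0,0,0],"roll":3.4}
    - {"xyz":[0,0,0],"roll":0}
    - {"xyz":[0,0,0],"roll":0}

```text
t: 8.1
tool_pos: [496.6, -15.3, 277.2]
eef_rot: [0.827, 0.562, -0.0, -0.0]
ft_force: [-0.7, 0.3, -1.5]
opening: 11.0
finger_force: 51.4
```

Run:
```python
from h import *
for n in("top","scene"):
    im,d,K,P=cam(n); np.savez(n+"1.npz",im=im,d=d,K=K,P=P)
    pt=np.array([496.7,-15.3,50]); c=P[:3,:3].T@(pt-P[:3,3]); u=int(K[0,2]-K[0,0]*c[0]/c[2]); v=int(K[1,2]+K[1,1]*c[1]/c[2]); print(n,u,v)
    im=im[max(v-55,0):v+45,u-60:u+60]
    globals()[n]=cv2.resize(im,(480,400),interpolation=cv2.INTER_CUBIC)
cv2.imwrite("pics/two.png",cv2.resize(np.hstack([top,scene]),(800,333)))
s=state(); print(s["tool_pos"],s["eef_rot"],s["ft_force"],s["joint_positions"])
```

```text
top 247 266
scene 297 190
[496.6340446  -15.36430763 277.19016213] [ 8.27579388e-01  5.61348690e-01  1.34991106e-05 -6.52984061e-05] [-0.37090347  0.40404327 -1.31591506] [ 0.01682641  0.79929761 -0.09077906  1.90520264  0.15168661  0.44366107
 -0.56251968]
```

View pics/two.png

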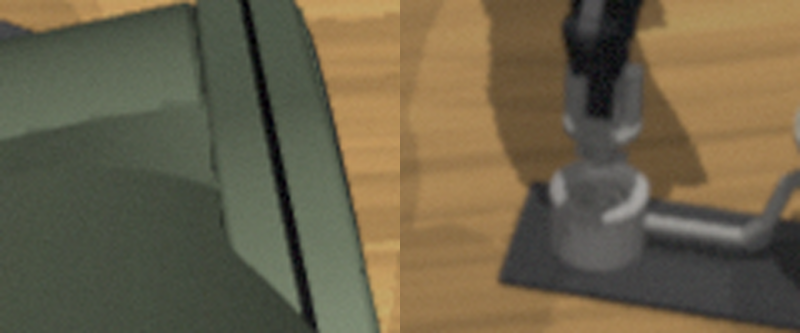

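The right half shows the screw upright over the boss, its flange centred on it at crop position (603,130) with the boss at (600,190), and the wings in line with the arm. I'll lower it.

Call:
servo_tool:
  steps:
    - {"xyz":[0,0,4],"roll":0}
    - {"xyz":[0,0,5],"roll":0}
    - {"xyz":[0,0,5],"roll":0}
    - {"xyz":[0,0,3],"roll":0}
    - {"xyz":[0,0,2],"roll":0}
    - {"xyz":[0,0,1.5],"roll":0}
    - {"xyz":[0,0,1.5],"roll":0}
    - {"xyz":[0,0,1],"roll":0}

```text
t: 9.2
tool_pos: [496.6, -15.3, 254.2]
eef_rot: [0.828, 0.561, 0.0, -0.0]
ft_force: [-0.1, -0.9, -0.8]
opening: 10.8
finger_force: 51.4
```

Call:
servo_tool:
  steps:
    - {"xyz":[0,0,1],"roll":0}
    - {"xyz":[0,0,1],"roll":0}
    - {"xyz":[0,0,1],"roll":0}
    - {"xyz":[0,0,1],"roll":0}
    - {"xyz":[0,0,0.5],"roll":0}
    - {"xyz":[0,0,0.5],"roll":0}
    - {"xyz":[0,0,0],"roll":0}
    - {"xyz":[0,0,0],"roll":0}

```text
t: 10.2
tool_pos: [496.6, -15.3, 249.2]
eef_rot: [0.828, 0.561, 0.0, -0.0]
ft_force: [-0.5, 0.2, -1.0]
opening: 11.3
finger_force: 51.4
```

Call:
servo_tool:
  steps:
    - {"xyz":[0,0,0.8],"roll":0}
    - {"xyz":[0,0,0.8],"roll":0}
    - {"xyz":[0,0,0.8],"roll":0}
    - {"xyz":[0,0,0.6],"roll":0}
    - {"xyz":[0,0,0.5],"roll":0}
    - {"xyz":[0,0,0.5],"roll":0}
    - {"xyz":[0,0,0.5],"roll":0}
    - {"xyz":[0,0,0],"roll":0}

```text
t: 11.2
tool_pos: [496.7, -15.3, 244.7]
eef_rot: [0.828, 0.561, 0.0, -0.0]
ft_force: [-0.3, -0.0, -0.8]
opening: 11.4
finger_force: 51.4
```

Call:
servo_tool:
  steps:
    - {"xyz":[0,0,0.3],"roll":0}
    - {"xyz":[0,0,0.3],"roll":0}
    - {"xyz":[0,0,0.2],"roll":0}
    - {"xyz":[0,0,0.2],"roll":0}
    - {"xyz":[0,0,0.2],"roll":0}
    - {"xyz":[0,0,0],"roll":0}
    - {"xyz":[0,0,0],"roll":0}
    - {"xyz":[0,0,0],"roll":0}

```text
t: 12.2
tool_pos: [496.6, -15.3, 243.5]
eef_rot: [0.828, 0.561, 0.0, -0.0]
ft_force: [0.9, 0.1, 0.5]
opening: 11.3
finger_force: 51.4
```

Call:
servo_tool:
  steps:
    - {"xyz":[0,0,0.2],"roll":0}
    - {"xyz":[0,0,0.1],"roll":0}
    - {"xyz":[0,0,0.1],"roll":0}
    - {"xyz":[0,0,0],"roll":0}
    - {"xyz":[0,0,0],"roll":0}
    - {"xyz":[0,0,0],"roll":0}
    - {"xyz":[0,0,0],"roll":0}
    - {"xyz":[0,0,0],"roll":0}

```text
t: 13.2
tool_pos: [496.7, -15.3, 243.3]
eef_rot: [0.828, 0.561, 0.0, 0.0]
ft_force: [-1.4, 0.3, 6.6]
opening: 10.9
finger_force: 52.6
```

Call:
servo_tool:
  steps:
    - {"xyz":[0,0,-0.1],"roll":-3}
    - {"xyz":[0,0,0],"roll":-3.5}
    - {"xyz":[0,0,0],"roll":-3.5}
    - {"xyz":[0,0,0],"roll":-3.5}
    - {"xyz":[0,0,0],"roll":-3.5}
    - {"xyz":[0,0,0],"roll":-3.5}
    - {"xyz":[0,0,0],"roll":-3.5}
    - {"xyz":[0,0,0],"roll":-3}

```text
t: 14.2
tool_pos: [496.7, -15.3, 243.3]
eef_rot: [0.673, 0.74, 0.0, 0.0]
ft_force: [-0.6, -0.1, 4.8]
opening: 11.3
finger_force: 52.4
```

Call:
servo_tool:
  steps:
    - {"xyz":[0,0,0],"roll":-2.5}
    - {"xyz":[0,0,0],"roll":-2.5}
    - {"xyz":[0,0,0],"roll":-2.5}
    - {"xyz":[0,0,0],"roll":-2.5}
    - {"xyz":[0,0,0],"roll":-2.5}
    - {"xyz":[0,0,0],"roll":-2.5}
    - {"xyz":[0,0,0],"roll":0}
    - {"xyz":[0,0,0],"roll":0}

```text
t: 15.2
tool_pos: [496.7, -15.3, 243.3]
eef_rot: [0.571, 0.821, 0.0, 0.0]
ft_force: [0.0, -0.1, 6.2]
opening: 11.0
finger_force: 52.4
```

Call:
servo_tool:
  steps:
    - {"xyz":[0,0,0],"roll":-2.5}
    - {"xyz":[0,0,0],"roll":-2.5}
    - {"xyz":[0,0,0],"roll":-2.5}
    - {"xyz":[0,0,0],"roll":-2.5}
    - {"xyz":[0,0,0],"roll":-2.5}
    - {"xyz":[0,0,0],"roll":-2.5}
    - {"xyz":[0,0,0],"roll":0}
    - {"xyz":[0,0,0],"roll":0}

```text
t: 16.2
tool_pos: [496.7, -15.3, 243.2]
eef_rot: [0.46, 0.888, 0.0, 0.0]
ft_force: [0.9, -0.2, 4.6]
opening: 10.7
finger_force: 52.3
```

Call:
servo_tool:
  steps:
    - {"xyz":[0,0,0],"roll":-2.5}
    - {"xyz":[0,0,0],"roll":-2.5}
    - {"xyz":[0,0,0],"roll":-2.5}
    - {"xyz":[0,0,0],"roll":-2.5}
    - {"xyz":[0,0,0],"roll":-2.5}
    - {"xyz":[0,0,0],"roll":-2.5}
    - {"xyz":[0,0,0],"roll":0}
    - {"xyz":[0,0,0],"roll":0}

```text
t: 17.2
tool_pos: [496.5, -15.4, 243.1]
eef_rot: [0.34, 0.94, -0.0, -0.0]
ft_force: [0.8, 0.9, -1.0]
opening: 11.2
finger_force: 51.5
```

Call:
servo_tool:
  steps:
    - {"xyz":[0,0,0],"roll":-2}
    - {"xyz":[0,0,0],"roll":-2}
    - {"xyz":[0,0,0.3],"roll":0}
    - {"xyz":[0,0,0.3],"roll":0}
    - {"xyz":[0,0,0.3],"roll":0}
    - {"xyz":[0,0,0.3],"roll":0}
    - {"xyz":[0,0,0.3],"roll":0}
    - {"xyz":[0,0,0],"roll":0}

```text
t: 18.2
tool_pos: [496.6, -15.3, 241.7]
eef_rot: [0.307, 0.952, -0.0, -0.0]
ft_force: [0.6, -0.4, -0.7]
opening: 10.9
finger_force: 51.4
```

```bash
python3 -c "
from h import *
s=state(); print(s['tool_pos'],s['ft_force'],s['ft_torque'],s['joint_positions'])"
```

```text
[496.62677577 -15.30248101 241.70278835] [ 0.5792682  -0.44442629 -0.69429213] [-0.15515988  0.11841423  0.0316945 ] [ 0.17354182  0.88609339 -0.37970817  1.92080489  0.69045789  0.46759712
  0.23751178]
```

Call:
servo_tool:
  steps:
    - {"xyz":[0,0,1],"roll":0}
    - {"xyz":[0,0,1],"roll":0}
    - {"xyz":[0,0,1],"roll":0}
    - {"xyz":[0,0,1],"roll":0}
    - {"xyz":[0,0,1],"roll":0}
    - {"xyz":[0,0,1],"roll":0}
    - {"xyz":[0,0,0.8],"roll":0}
    - {"xyz":[0,0,0.5],"roll":0}

```text
t: 19.2
tool_pos: [496.7, -15.2, 234.4]
eef_rot: [0.307, 0.952, 0.0, 0.0]
ft_force: [0.6, 0.1, -1.5]
opening: 11.6
finger_force: 51.4
```

Call:
servo_tool:
  steps:
    - {"xyz":[0,0,0.3],"roll":0}
    - {"xyz":[0,0,0.3],"roll":0}
    - {"xyz":[0,0,0.3],"roll":0}
    - {"xyz":[0,0,0.2],"roll":0}
    - {"xyz":[0,0,0],"roll":0}
    - {"xyz":[0,0,0],"roll":0}
    - {"xyz":[0,0,0],"roll":0}
    - {"xyz":[0,0,0],"roll":0}

```text
t: 20.2
tool_pos: [496.7, -15.3, 233.3]
eef_rot: [0.307, 0.952, 0.0, -0.0]
ft_force: [-0.2, -0.1, -1.3]
opening: 11.1
finger_force: 51.4
```

Call:
servo_tool:
  steps:
    - {"xyz":[0,0,0.2],"roll":0}
    - {"xyz":[0,0,0.1],"roll":0}
    - {"xyz":[0,0,0.1],"roll":0}
    - {"xyz":[0,0,0.1],"roll":0}
    - {"xyz":[0,0,0],"roll":0}
    - {"xyz":[0,0,0],"roll":0}
    - {"xyz":[0,0,0],"roll":0}
    - {"xyz":[0,0,0],"roll":0}

```text
t: 21.2
tool_pos: [496.6, -15.3, 232.8]
eef_rot: [0.307, 0.952, 0.0, -0.0]
ft_force: [-1.0, 0.1, 5.0]
opening: 11.0
finger_force: 52.1
```

Call:
servo_tool:
  steps:
    - {"xyz":[0,0,-0.2],"roll":2}
    - {"xyz":[0,0,0],"roll":2}
    - {"xyz":[0,0,0],"roll":2}
    - {"xyz":[0,0,0],"roll":2}
    - {"xyz":[0,0,0],"roll":2}
    - {"xyz":[0,0,0],"roll":2}
    - {"xyz":[0,0,0],"roll":2}
    - {"xyz":[0,0,0],"roll":0}

```text
t: 22.2
tool_pos: [496.6, -15.3, 233.0]
eef_rot: [0.421, 0.907, -0.0, -0.0]
ft_force: [-0.0, -0.6, -0.2]
opening: 11.3
finger_force: 51.5
```

```bash
python3 -c "
from h import *
s=state(); print(s['tool_pos'],s['ft_force'],s['ft_torque'],2*np.degrees(np.arctan2(s['eef_rot'][1],s['eef_rot'][0])))"
```

```text
[496.61690792 -15.30078971 232.99523119] [-0.04326557 -0.61113176 -0.15605161] [-0.02598755 -0.0506734   0.01012207] 130.19730253729
```

Call:
servo_tool:
  steps:
    - {"xyz":[0,0,0],"roll":2}
    - {"xyz":[0,0,0],"roll":2}
    - {"xyz":[0,0,0.1],"roll":2}
    - {"xyz":[0,0,0],"roll":2}
    - {"xyz":[0,0,0.1],"roll":2}
    - {"xyz":[0,0,0],"roll":2}
    - {"xyz":[0,0,0.1],"roll":2}
    - {"xyz":[0,0,0],"roll":0}

```text
t: 23.2
tool_pos: [496.6, -15.3, 232.7]
eef_rot: [0.528, 0.849, -0.0, -0.0]
ft_force: [-0.1, -0.1, -1.7]
opening: 11.4
finger_force: 51.5
```

```bash
python3 -c "
from h import *
s=state(); print(s['tool_pos'],s['ft_force'],s['ft_torque'],2*np.degrees(np.arctan2(s['eef_rot'][1],s['eef_rot'][0])))"
```

```text
[496.62991739 -15.26678992 232.70613129] [-0.08818977 -0.06205344 -1.74857079] [-0.01075337 -0.05581372 -0.00512014] 116.20173800529057
```

Call:
servo_tool:
  steps:
    - {"xyz":[0,0,0.1],"roll":2}
    - {"xyz":[0,0,0.1],"roll":2}
    - {"xyz":[0,0,0.1],"roll":2}
    - {"xyz":[0,0,0.1],"roll":2}
    - {"xyz":[0,0,0.1],"roll":2}
    - {"xyz":[0,0,0.1],"roll":2}
    - {"xyz":[0,0,0.1],"roll":2}
    - {"xyz":[0,0,0],"roll":0}

```text
t: 24.2
tool_pos: [496.6, -15.3, 232.0]
eef_rot: [0.628, 0.778, -0.0, -0.0]
ft_force: [0.2, 0.2, -0.1]
opening: 11.3
finger_force: 51.4
```

```bash
python3 -c "
from h import *
s=state(); print(s['tool_pos'],s['ft_force'],s['ft_torque'],2*np.degrees(np.arctan2(s['eef_rot'][1],s['eef_rot'][0])))"
```

```text
[496.63470553 -15.27111469 231.97868535] [ 0.18182118  0.24046982 -0.11243001] [-0.03670744  0.03630109 -0.01342193] 102.19648394382124
```

Call:
servo_tool:
  steps:
    - {"xyz":[0,0,0.1],"roll":2}
    - {"xyz":[0,0,0.1],"roll":2}
    - {"xyz":[0,0,0.1],"roll":2}
    - {"xyz":[0,0,0.1],"roll":2}
    - {"xyz":[0,0,0.1],"roll":2}
    - {"xyz":[0,0,0.1],"roll":2}
    - {"xyz":[0,0,0],"roll":2}
    - {"xyz":[0,0,0],"roll":0}

```text
t: 25.2
tool_pos: [496.6, -15.3, 231.4]
eef_rot: [0.718, 0.696, 0.0, -0.0]
ft_force: [0.6, 0.4, -1.3]
opening: 11.0
finger_force: 51.4
```

```bash
python3 -c "
from h import *
s=state(); print(s['tool_pos'],s['ft_force'],s['ft_torque'],2*np.degrees(np.arctan2(s['eef_rot'][1],s['eef_rot'][0])))"
```

```text
[496.64363065 -15.25340209 231.42158231] [ 0.5958674   0.42336038 -1.32460455] [ 0.02179745  0.03921628 -0.00294206] 88.1993444248898
```

Call:
servo_tool:
  steps:
    - {"xyz":[0,0,0.1],"roll":2}
    - {"xyz":[0,0,0.1],"roll":2}
    - {"xyz":[0,0,0.1],"roll":2}
    - {"xyz":[0,0,0.1],"roll":2}
    - {"xyz":[0,0,0.1],"roll":2}
    - {"xyz":[0,0,0],"roll":2}
    - {"xyz":[0,0,0],"roll":0}
    - {"xyz":[0,0,0],"roll":0}

```text
t: 26.2
tool_pos: [496.7, -15.3, 230.9]
eef_rot: [0.787, 0.617, 0.0, -0.0]
ft_force: [0.8, 0.0, -1.0]
opening: 11.2
finger_force: 51.4
```

```bash
python3 -c "
from h import *
s=state(); print(s['tool_pos'],s['ft_force'],s['ft_torque'],2*np.degrees(np.arctan2(s['eef_rot'][1],s['eef_rot'][0])))"
```

```text
[496.65396049 -15.29816037 230.91437649] [ 0.8219744   0.03980021 -1.04768618] [ 0.00694037 -0.03632526  0.01033915] 76.25543698234425
```

Call:
servo_tool:
  steps:
    - {"xyz":[0,0,0.1],"roll":2}
    - {"xyz":[0,0,0.1],"roll":2}
    - {"xyz":[0,0,0.1],"roll":2}
    - {"xyz":[0,0,0.1],"roll":2}
    - {"xyz":[0,0,0.1],"roll":0}
    - {"xyz":[0,0,0],"roll":0}
    - {"xyz":[0,0,0],"roll":0}
    - {"xyz":[0,0,0],"roll":0}

```text
t: 27.2
tool_pos: [496.6, -15.2, 230.5]
eef_rot: [0.828, 0.561, 0.0, -0.0]
ft_force: [-2.3, 2.0, 4.4]
opening: 11.3
finger_force: 52.3
```

```bash
python3 -c "
from h import *
s=state(); print(s['tool_pos'],s['ft_force'],s['ft_torque'],2*np.degrees(np.arctan2(s['eef_rot'][1],s['eef_rot'][0])))"
```

```text
[496.59515135 -15.21818595 230.48634384] [-2.30042422  1.97751739  4.39863077] [ 0.43838579  0.53839415 -0.03342135] 68.25613403799132
```

Call:
servo_tool:
  steps:
    - {"xyz":[0,0,0],"roll":1}
    - {"xyz":[0,0,0],"roll":1}
    - {"xyz":[0,0,0],"roll":1}
    - {"xyz":[0,0,0],"roll":1}
    - {"xyz":[0,0,0],"roll":1}
    - {"xyz":[0,0,0],"roll":0}
    - {"xyz":[0,0,0],"roll":0}
    - {"xyz":[0,0,0],"roll":0}

```text
t: 28.2
tool_pos: [496.6, -15.1, 230.5]
eef_rot: [0.851, 0.525, 0.0, -0.0]
ft_force: [-2.6, 2.3, 6.1]
opening: 11.2
finger_force: 52.5
```

```bash
python3 -c "
from h import *
s=state(); print(s['tool_pos'],s['ft_force'],s['ft_torque'],2*np.degrees(np.arctan2(s['eef_rot'][1],s['eef_rot'][0])))"
```

```text
[496.56606475 -15.10628022 230.50348259] [-2.59598429  2.33867137  6.14714424] [0.53260398 0.60909858 0.27560845] 63.28772964004417
```

Call:
servo_tool:
  steps:
    - {"xyz":[0,0,-0.2],"roll":0}
    - {"xyz":[0,0,0],"roll":0}
    - {"xyz":[0,0,0],"roll":0}
    - {"xyz":[0,0,0],"roll":0}
    - {"xyz":[0,0,0],"roll":0}
    - {"xyz":[0,0,0],"roll":0}
    - {"xyz":[0,0,0],"roll":0}
    - {"xyz":[0,0,0],"roll":0}

```text
t: 29.2
tool_pos: [496.6, -15.2, 230.6]
eef_rot: [0.852, 0.524, -0.0, -0.0]
ft_force: [-3.6, 4.5, 2.0]
opening: 11.3
finger_force: 51.9
```

Run:
```python
from h import *
s=state(); print(s['tool_pos'],s['ft_force'],s['ft_torque'],2*np.degrees(np.arctan2(s['eef_rot'][1],s['eef_rot'][0])))
im,d,K,P=cam("scene"); cv2.imwrite("pics/c2.png",cv2.resize(im[145:235,240:340],(800,600),interpolation=cv2.INTER_CUBIC))
```

```text
[496.55269261 -15.16290507 230.56132118] [-3.63852092  4.51232778  1.98415793] [0.95369915 0.82747192 0.29340377] 63.24557242307001
```

View pics/c2.png

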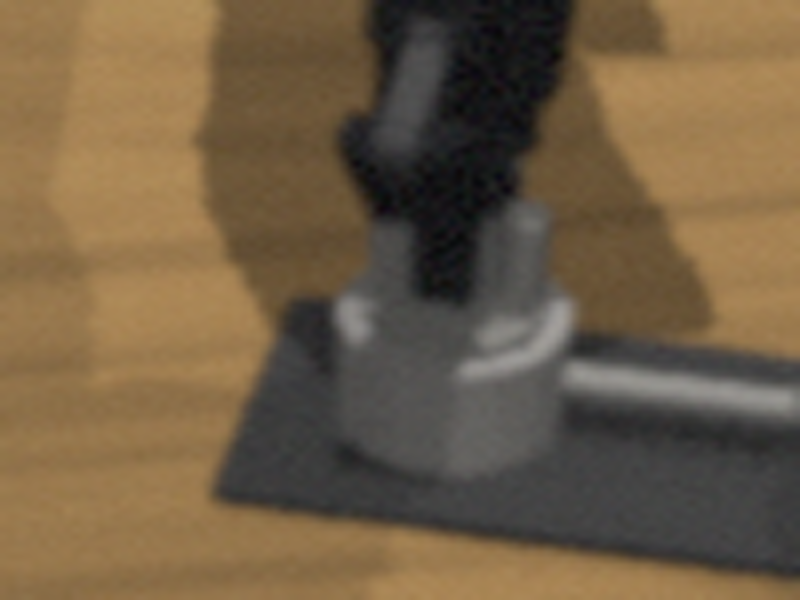

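The picture shows the flange sitting on the boss with no visible gap. The standing torque looks like the hard stop, so I'll ease back a few degrees and press lightly.

Call:
servo_tool:
  steps:
    - {"xyz":[0,0,0],"roll":-1.5}
    - {"xyz":[0,0,0],"roll":-1.5}
    - {"xyz":[0,0,0],"roll":-1}
    - {"xyz":[0,0,0.1],"roll":0}
    - {"xyz":[0,0,0.1],"roll":0}
    - {"xyz":[0,0,0.1],"roll":0}
    - {"xyz":[0,0,0],"roll":0}
    - {"xyz":[0,0,0],"roll":0}

```text
t: 30.25
tool_pos: [496.6, -15.3, 230.5]
eef_rot: [0.833, 0.553, 0.0, 0.0]
ft_force: [-5.1, 2.8, 7.3]
opening: 10.8
finger_force: 52.8
```

```bash
python3 -c "
from h import *
s=state(); print(s['tool_pos'],s['ft_force'],s['ft_torque'],2*np.degrees(np.arctan2(s['eef_rot'][1],s['eef_rot'][0])))"
```

```text
[496.62954043 -15.29576517 230.48178697] [-5.1190235   2.77954916  7.33615774] [0.640224   1.07926894 0.02974652] 67.21277468585798
```

Call:
servo_tool:
  steps:
    - {"xyz":[0,0,0],"roll":0}
    - {"xyz":[0,0,0],"roll":0}
    - {"xyz":[0,0,0],"roll":0}
    - {"xyz":[0,0,0],"roll":0}
    - {"xyz":[0,0,0],"roll":0}
    - {"xyz":[0,0,0],"roll":0}
    - {"xyz":[0,0,0],"roll":0}
    - {"xyz":[0,0,0],"roll":0}
  grip: 0.4

```text
t: 31.25
tool_pos: [496.6, -15.3, 230.3]
eef_rot: [0.833, 0.554, 0.0, -0.0]
ft_force: [0.0, 0.1, -0.3]
opening: 34.3
finger_force: 0.0
```

Call:
servo_tool:
  steps:
    - {"xyz":[0,0,0],"roll":0}
    - {"xyz":[0,0,0],"roll":0}
    - {"xyz":[0,0,0],"roll":0}
    - {"xyz":[0,0,0],"roll":0}
    - {"xyz":[0,0,0],"roll":0}
    - {"xyz":[0,0,0],"roll":0}
    - {"xyz":[0,0,0],"roll":0}
    - {"xyz":[0,0,0],"roll":0}
  grip: 0
  grip_force: 40

```text
t: 32.25
tool_pos: [496.6, -15.3, 230.3]
eef_rot: [0.833, 0.554, -0.0, -0.0]
ft_force: [-3.2, 1.9, 5.6]
opening: 11.2
finger_force: 41.4
```

```bash
python3 -c "
from h import *
s=state(); print(s['tool_pos'],s['ft_force'],s['ft_torque'],2*np.degrees(np.arctan2(s['eef_rot'][1],s['eef_rot'][0])))"
```

```text
[496.581314   -15.25177812 230.33615925] [-3.18238944  1.90514725  5.55710745] [ 0.20525212  0.63583831 -0.0185114 ] 67.23943454686383
```

Call:
servo_tool:
  steps:
    - {"xyz":[0,0,-0.1],"roll":1}
    - {"xyz":[0,0,0],"roll":1}
    - {"xyz":[0,0,0],"roll":1}
    - {"xyz":[0,0,0],"roll":0}
    - {"xyz":[0,0,0],"roll":0}
    - {"xyz":[0,0,0],"roll":0}
    - {"xyz":[0,0,0],"roll":0}
    - {"xyz":[0,0,0],"roll":0}

```text
t: 33.25
tool_pos: [496.6, -15.2, 230.4]
eef_rot: [0.847, 0.532, -0.0, -0.0]
ft_force: [-5.6, 2.9, 2.4]
opening: 11.2
finger_force: 41.1
```

```bash
python3 -c "
from h import *
s=state(); print(s['tool_pos'],s['ft_force'],s['ft_torque'],2*np.degrees(np.arctan2(s['eef_rot'][1],s['eef_rot'][0])))"
```

```text
[496.58207172 -15.24537362 230.37590449] [-5.64617327  2.90419803  2.44572301] [0.65337685 0.98076212 0.13246548] 64.24288832002465
```

Call:
servo_tool:
  steps:
    - {"xyz":[0,0,0],"roll":-1}
    - {"xyz":[0,0,0],"roll":-0.5}
    - {"xyz":[0,0,0],"roll":0}
    - {"xyz":[0,0,0],"roll":0}
    - {"xyz":[0,0,0],"roll":0}
    - {"xyz":[0,0,0],"roll":0}
    - {"xyz":[0,0,0],"roll":0}
    - {"xyz":[0,0,0],"roll":0}

```text
t: 34.25
tool_pos: [496.6, -15.3, 230.4]
eef_rot: [0.84, 0.543, -0.0, -0.0]
ft_force: [-4.5, 1.7, 2.2]
opening: 11.5
finger_force: 40.9
```

Call:
servo_tool:
  steps:
    - {"xyz":[0,0,0],"roll":0}
    - {"xyz":[0,0,0],"roll":0}
    - {"xyz":[0,0,0],"roll":0}
    - {"xyz":[0,0,0],"roll":0}
    - {"xyz":[0,0,0],"roll":0}
    - {"xyz":[0,0,0],"roll":0}
    - {"xyz":[0,0,0],"roll":0}
    - {"xyz":[0,0,0],"roll":0}
  grip: 0.5

```text
t: 35.25
tool_pos: [496.7, -15.3, 230.4]
eef_rot: [0.84, 0.543, 0.0, -0.0]
ft_force: [-0.3, -0.6, -0.8]
opening: 42.5
finger_force: 0.0
```

Call:
servo_tool:
  steps:
    - {"xyz":[0,0,-5],"roll":0}
    - {"xyz":[0,0,-10],"roll":0}
    - {"xyz":[0,0,-15],"roll":0}
    - {"xyz":[0,0,-20],"roll":0}
    - {"xyz":[0,0,-20],"roll":0}
    - {"xyz":[0,0,-15],"roll":0}
    - {"xyz":[0,0,-10],"roll":0}
    - {"xyz":[0,0,-5],"roll":0}

```text
t: 36.25
tool_pos: [496.6, -15.3, 331.2]
eef_rot: [0.84, 0.543, 0.0, 0.0]
ft_force: [-0.7, 0.8, 0.0]
opening: 42.8
finger_force: 0.0
```

Call:
servo_tool:
  steps:
    - {"xyz":[-10,0,0],"roll":0}
    - {"xyz":[-25,0,0],"roll":0}
    - {"xyz":[-30,0,0],"roll":0}
    - {"xyz":[-30,0,0],"roll":0}
    - {"xyz":[-30,0,0],"roll":0}
    - {"xyz":[-30,0,0],"roll":0}
    - {"xyz":[-20,0,0],"roll":0}
    - {"xyz":[-10,0,0],"roll":0}

```text
t: 37.25
tool_pos: [419.8, -185.1, 330.1]
eef_rot: [0.84, 0.542, -0.0, -0.0]
ft_force: [0.2, 0.9, -0.7]
opening: 42.8
finger_force: 0.0
```

Run:
```python
from h import *
print(state()["tool_pos"])
o=[]
for n,(u,v) in(("top",(248,267)),("scene",(296,190))):
    im,d,K,P=cam(n);C=cloud(d,K,P); r=26
    R=C[v-r-8:v+r,u-r:u+r].reshape(-1,3); R=R[np.hypot(R[:,0]-496.6,R[:,1]+15.3)<34]
    q=R[(R[:,2]>80)&(R[:,2]<95)]
    if len(q)>10: w,vv=np.linalg.eigh(np.cov(q[:,:2].T)); print(n,"wingtop",len(q),np.median(q[:,2]),q[:,:2].mean(0),np.degrees(np.arctan2(vv[1,1],vv[0,1]))%180)
    rr=np.hypot(R[:,0]-496.6,R[:,1]+15.3)
    for a,b,lo,hi in((9,20,47,60),(23,27,40,50)):
        m=(rr>a)&(rr<b)&(R[:,2]>lo)&(R[:,2]<hi); print(n,a,m.sum(),np.median(R[m,2]))
    o.append(cv2.resize(im[v-40:v+35,u-37:u+38],(400,400),interpolation=cv2.INTER_CUBIC))
cv2.imwrite("pics/fin.png",np.hstack(o))
```

```text
[ 419.8495267  -185.10411248  330.06952891]
top wingtop 195 86.5550656317622 [497.05138605 -15.47405522] 67.5065224619983
top 9 244 51.159847749648065
top 23 208 46.37385716840015
scene wingtop 150 86.52633038107871 [497.68562945 -17.97336944] 67.82918880825254
scene 9 124 52.502177844316975
scene 23 102 46.0296176994658
```

View pics/fin.png

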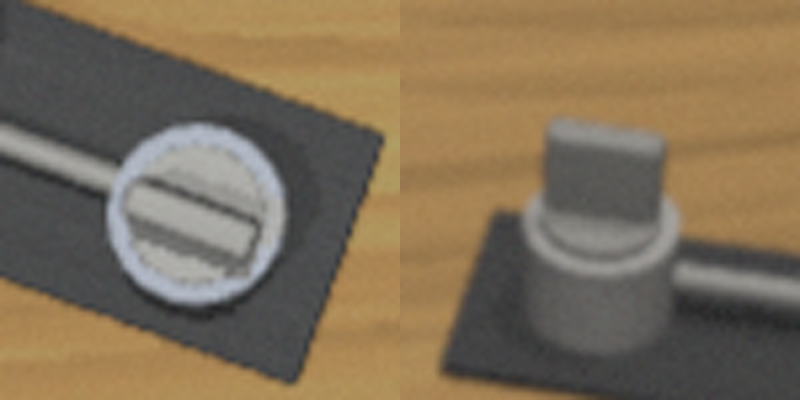

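Both views show the flange flat on the boss. The wing tops read 86.5 mm in both; home is 87 mm, and this camera read the 64 mm tops as 63.5 earlier. The screw is home and the gripper is clear of it.

```bash
python3 -c "
from h import *
print(env.finish_job())"
```

```text
the job is handed in; nothing more can be done
None
```

The wing screw is threaded into the boss with its flange home (wing tops read 86.5 mm against 87 mm), it has been released, and the job was handed in at about 37 s of the 58 s allowed; the hand-in returned no verdict.

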